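Pack sanded pulls into the blow-off chest and start it

TASK

The drum sander has finished its batch: swing the latch lever on the blow-off chest clear of the lid, open the lid until it stands upright or farther back, and move every wooden pull from the sander's catch tray into the chest. Then shut the lid completely, swing the latch lever back all the way across it, and only then turn the spring-return start knob on the control box clockwise to its stop and let it go so that it springs back. Leave the other things on the bench standing where they are.

Things in the scene. Friction and masses are not known exactly. Their poses are not given: they have to be found in the camera images.
- chest: grey steel blow-off chest, fixed; open box 165 (x) x 252 (y) x 60 mm high, 6 mm walls and floor (inside 153 x 240, 54 deep). Origin: centre of its underside, on the bench; x points from its front (handle side, towards the robot) to its back (hinge side), y to its left (latch side), z up
- lid (a joint): angle of the chest's lid: 0 shut, 1.57 upright, 1.75 at its stop. An aluminium plate 165 x 252 x 10 mm hinged along the chest's back top edge (chest x = +82.5, height 60.5 mm). The stiff hinge stays wherever it is left; the bar needs 1 to 6 N to move. The lid cannot rise while the latch lever lies across it
- lid_bar (a point): middle of the lid's round handle bar, 12 mm thick, 100 mm clear between its posts, along the chest's y, 39 mm clear in front of lid and chest (chest x = -127.5, height 65.5 mm when shut). It moves on an arc of 210 mm radius about lid_hinge, to 275 mm high when upright. Pinched from above (fingers closing along the chest's x) it turns in the pads, so the tool may keep pointing down
- lid_hinge (a point): middle of the lid's hinge line (which runs along the chest's y)
- latch (a joint): angle of the latch lever: 0 to 0.1 across the lid (locked), 1.57 pointing to the chest's front, 1.7 at its stop; it clears the lid from 1.25 on. It grows clockwise seen from above. Light friction (about 1 N at the grip), stays where it is left
- latch_grip (a point): grip of the latch lever: an upright black round peg 18 mm thick, 44 mm tall, at the end of a flat dark steel arm; the point is on the peg's axis, 24 mm above the arm's top and 20 mm below the peg's top, 110 mm above the bench, 78 mm from latch_pivot
- latch_pivot (a point): vertical axis of the latch lever, at the same height as latch_grip, on a bracket at the chest's left side (chest x = -35, y = +155 mm). From it the arm points to chest -y (over the lid, 4 mm above it) when locked and to chest -x when swung 1.57
- knob (a joint): angle of the spring-return start knob: 0 at rest, 1.1 at its stop, growing clockwise seen from above. The spring (0.02 N m at rest, 0.13 N m at the stop) turns it back to 0 within about a second once let go
- knob_grip (a point): point to grip on the knob's axis, 86 mm above the bench, 14 mm below the knob's top: a black bar grip 52 mm long, 14 mm thick, 32 mm tall (on a 48 mm disc) on a grey control box 80 x 80 x 55 mm. The bar runs along this point's x, which turns with the knob
- tray (a point): centre of the floor of the drum sander's steel catch tray, 20 mm above the bench; the tray is 170 (x) x 310 (y) mm outside, its 4 mm walls stand 8 mm above the floor; x points from the robot's side to the sander (a green machine 220 mm high, starting 100 mm beyond this point), y to the left, z up
- sander: green drum sander with its catch tray, fixed; origin on the bench under the tray's centre, axes as tray
- pull0: a finished drawer pull of light wood, flat dog-bone shape 135 mm long (its x), 24 mm thick (z), round ends 48 mm wide, waist 20 mm wide (its y) over the middle 40 mm, about 90 g; 2 to 4 such pulls lie in the catch tray about 68 mm apart, roughly along the tray's x. Origin: centre of its underside
- pull1: a finished drawer pull of light wood, flat dog-bone shape 135 mm long (its x), 24 mm thick (z), round ends 48 mm wide, waist 20 mm wide (its y) over the middle 40 mm, about 90 g; 2 to 4 such pulls lie in the catch tray about 68 mm apart, roughly along the tray's x. Origin: centre of its underside
- pull2: a finished drawer pull of light wood, flat dog-bone shape 135 mm long (its x), 24 mm thick (z), round ends 48 mm wide, waist 20 mm wide (its y) over the middle 40 mm, about 90 g; 2 to 4 such pulls lie in the catch tray about 68 mm apart, roughly along the tray's x. Origin: centre of its underside
- pull3: a finished drawer pull of light wood, flat dog-bone shape 135 mm long (its x), 24 mm thick (z), round ends 48 mm wide, waist 20 mm wide (its y) over the middle 40 mm, about 90 g; 2 to 4 such pulls lie in the catch tray about 68 mm apart, roughly along the tray's x. Origin: centre of its underside
- sandblock: cork sanding block, 90 x 50 x 32 mm; loose, belongs where it stands
- tape: roll of paper tape lying flat, 90 mm across, 24 mm high; loose, belongs where it stands
- glue: white glue bottle, 60 mm across, 150 mm tall; loose, belongs where it stands
- can: plain metal can, 90 mm across, 110 mm tall; loose, belongs where it stands
- papercup: paper cup, 80 mm across, 100 mm tall; loose, belongs where it stands
- billet: square rough wooden billet, 170 x 50 x 40 mm, not sanded, not part of the batch; loose, belongs where it stands
Not all that is in view belongs to the job. Leave any blue or turquoise look-alike of the pull3 alone.

How it is judged:
By the outcome, as a careful person would: the job done as asked, in the order asked, and still so for the second after the job is handed in, with the robot touching nothing.
Of pull0, pull1, pull2, pull3 only 2 to 4 are there at a start; the rules pass over those that are not, and their reading is None.
At some moment in a run one of pull0, pull1, pull2, pull3 may be knocked a few centimetres aside while the robot is not near it.
Once in a run the grip may slacken for a moment while it holds something.
It also fails if it takes over 210 s, if anything falls off the work surface, if the arm or the gripper's body presses on something with over 40 N, if the wrist force passes 120 N, or if a joint passes its speed limit or range.

ROBOT

A 6-joint arm with a two-finger parallel gripper is mounted at the origin on the work surface. World frame = base frame: x ahead of the robot, y to its left, z up, the work surface at z = 0. Lengths are in m, angles in rad, forces in N, time in s.
With the tool pointing down it reaches from about 0.275 to 0.825 m from the base axis. Payload 4.9 kg.
Tool frame: the origin (TCP) lies midway between the tips of the shut fingers; the grasp point (between the pads) lies 19 mm behind it; z points along the fingers, y is the line along which they close (so a half turn about z gives the same grasp; the last joint's range is limited). The gripper opens to 85 mm and grips with 20 to 120 N. Pads are 22 mm wide; open, the fingers measure 114 mm over their backs; the gripper's body (76 mm by 85 mm) begins 54 mm behind the grasp point. The pads swing forward as they close: fully open they stand 13 mm farther back than shut.
Start: joints at [1.073, 0.326, -0.193, 1.052, 0, 1.437], TCP at [0.196, 0.514, 0.231] pointing down, gripper open.
Joint ranges: [-2.65, 2.65], [-0.97, 1.79], [-1.3, 1.35], [-1.93, 2.1], [-1.47, 1.37], [-3.14, 3.14]. Speed limits (rad/s): [2.57, 2.57, 3.14, 3.14, 3.14, 3.14].

INTERFACE

Orientations are given as a unit quaternion [x, y, z, w].
In Python, from station import * gives the robot as it stands. Calls block until the motion is done:
- move_to(position, orientation): joint-space move of the TCP to a pose.
- line_to(position, v=0.15, frame=None, guard=None): straight line of the TCP; frame=None keeps the orientation; v is the mean speed in m/s. With guard (N) it stops when the force on the tool has changed by that much, and returns True; else False.
- movej(angles): joint-space move.
- grip(opening, newtons=None): opening from 0.0 (shut) to 1.0 (fully open); newtons is the grip in N (None keeps the last); returns when the fingers have stopped.
- hold(seconds).
- ik(position, orientation): joint angles nearest the present ones, or None.
- read_state(): the state.
- camera(name): name is "scene" or "top"; returns (picture, depth): 480x640x3 uint8, red, green, blue; 480x640 float32, m along the optical axis (not along the pixel's ray), 0 where there is no reading.
- get_calibration(name): a dict with "fx", "fy", "cx", "cy" (pixels), "R" (3x3) and "t" (3): a world point X has camera coordinates R X + t. Camera axes: x right, y down, z forward; pixel columns grow to the right and rows downward; lengths in m; the calibration is good to about 2 mm. A picture is of the moment at which its call begins. get_calibration takes no time and is no camera call.
A pose or a line that the arm cannot do raises Unreachable and nothing moves.
- sign_off(): hands the job in; it is judged then, once.
The state is a dict: "t": time; "joints": joint angles; "qd": joint speeds; "tau": joint torques, N m; "position": TCP position; "tcp_rot": TCP orientation; "wrist_force": force on the tool from outside, world axes, zero at the start; "wrist_torque": the same for the moment, N m; "finger_gap": opening from 0.0 (shut) to 1.0 (fully open); "finger_force": force on a finger pad.
Only numpy, scipy, OpenCV 4.12 (cv2) and the standard library are available. Lean on these libraries where they do the work, as an engineer would, in place of code of your own. Each camera call takes 0.05 s, during which the arm holds its last target. There are 200 camera calls.

## Working session

There is one attempt and no reset: what is moved stays moved. The work goes in short steps, each a Python script; the robot and the scene stay as the last script left them, time stands still between calls to the robot, and variables do not carry over. Pictures are saved under pics/ and viewed, at most 14 in all, crops included, and the job is handed in when it is done.

```bash
mkdir -p pics; ls; cat > h.py <<'E'
from station import *
import numpy as np, cv2
def snap(name,fn=None):
    p,d=camera(name)
    if fn: cv2.imwrite('pics/'+fn,p[:,:,::-1])
    return p,d
def world(name,u,v,d):
    c=get_calibration(name); 
    X=np.array([(u-c['cx'])*d/c['fx'],(v-c['cy'])*d/c['fy'],d])
    return np.array(c['R']).T@(X-np.array(c['t']))
E
python3 - <<'E'
from h import *
for n in('scene','top'):
    p,d=snap(n,n+'0.png'); np.save('pics/'+n+'0.npy',d); c=get_calibration(n); print(n,c)
s=read_state();print(s)
E
```

```text
pics
scene {'fx': 447.7685930031594, 'fy': 447.7685930031594, 'cx': 316.8991866555095, 'cy': 237.80181833647822, 'R': array([[-0.29441212,  0.95557338, -0.01417782],
       [ 0.68267841,  0.19990513, -0.70284289],
       [-0.66878374, -0.21660435, -0.71120381]]), 't': array([ 0.13343311, -0.24539681,  1.617522  ])}
top {'fx': 490.45288332213636, 'fy': 490.45288332213636, 'cx': 310.021361334462, 'cy': 229.50796187612943, 'R': array([[-0.01351842, -0.99963914,  0.02321303],
       [-0.99668154,  0.01160752, -0.08056783],
       [ 0.08026931, -0.02422515, -0.99647879]]), 't': array([-0.02355867,  0.49814944,  1.32832472])}
{'t': 0.1, 'joints': array([ 1.07277160e+00,  3.26870493e-01, -1.93441358e-01,  1.05202963e+00,
       -1.49896508e-06,  1.43664161e+00]), 'qd': array([ 0.00010013, -0.00094705,  0.00314567,  0.00071795,  0.00272905,
       -0.00130199]), 'tau': array([ 1.82409945e-03, -4.44238544e+01,  2.63038051e+01,  7.88869889e-03,
       -4.98901016e-06,  1.74279023e-05]), 'position': array([0.19546217, 0.51355045, 0.2305959 ]), 'tcp_rot': array([ 1.80932925e-01,  9.83495135e-01, -7.34534539e-04, -2.39444863e-04]), 'wrist_force': array([-0.31070681, -0.24169548,  0.07721666]), 'wrist_torque': array([ 0.05535256,  0.01354712, -0.03732313]), 'finger_force': 0.0, 'finger_gap': 0.9995700347699003}
```

View pics/top0.png

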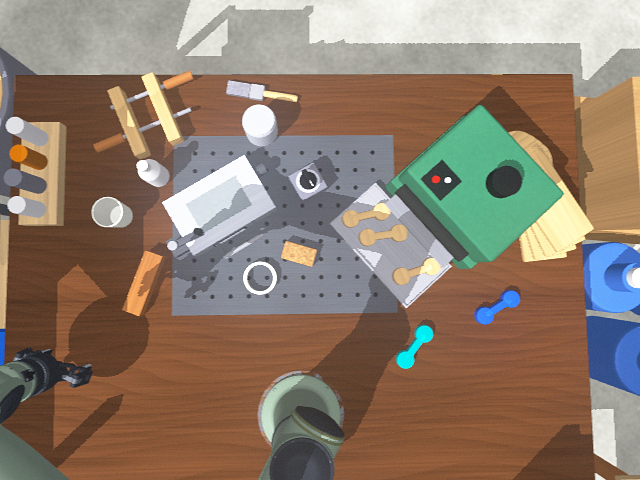

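View pics/scene0.png

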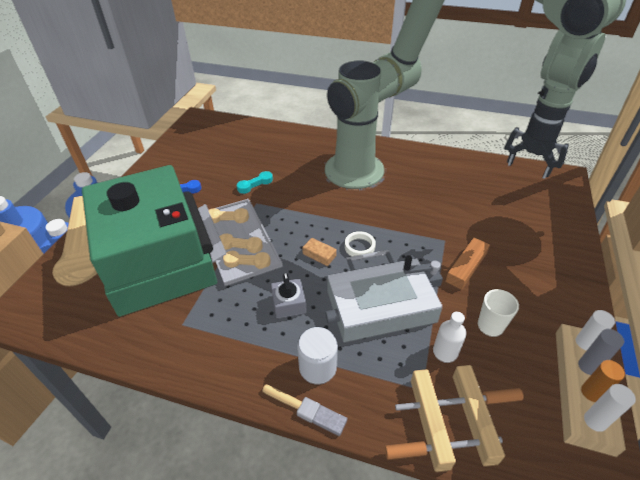

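Top view: chest at about (220,205) with the latch peg near (195,232), tape (260,278), cork block (300,252), and knob box (308,180). Three wooden pulls are in the tray at (366,215), (384,235) and (416,271). Look-alikes to leave alone are turquoise (415,347), blue (497,307), the billet (143,283) and the clamp and brush at the top. Next, close crops.

```bash
python3 - <<'E'
import cv2
p=cv2.imread('pics/top0.png')
a=cv2.resize(p[145:305,150:340],None,fx=4.2,fy=3.75*4.2/3.75*0.89,interpolation=cv2.INTER_CUBIC)
a=cv2.resize(p[150:290,155:335],None,fx=4,fy=4,interpolation=cv2.INTER_CUBIC);cv2.imwrite('pics/c1.png',a)
a=cv2.resize(p[175:310,325:465],None,fx=4,fy=4,interpolation=cv2.INTER_CUBIC);cv2.imwrite('pics/c2.png',a)
q=cv2.imread('pics/scene0.png')
a=cv2.resize(q[190:340,190:450],None,fx=3,fy=3,interpolation=cv2.INTER_CUBIC);cv2.imwrite('pics/c3.png',a)
E
```

```text
(no output)
```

View pics/c1.png

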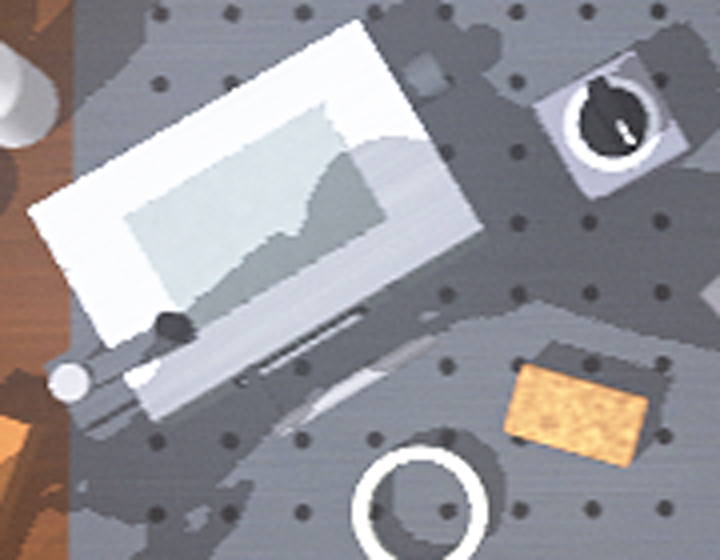

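View pics/c2.png

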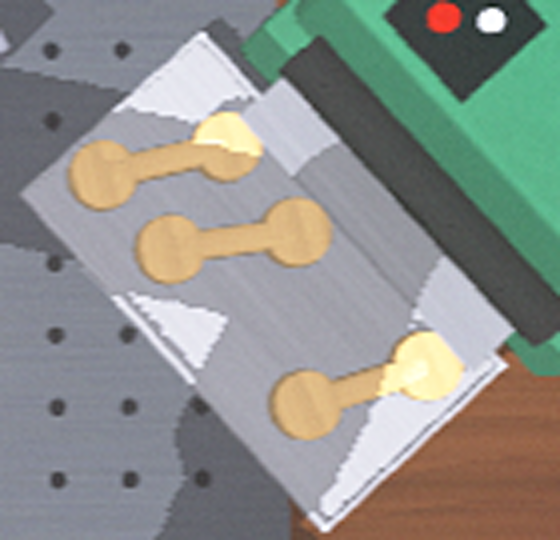

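View pics/c3.png

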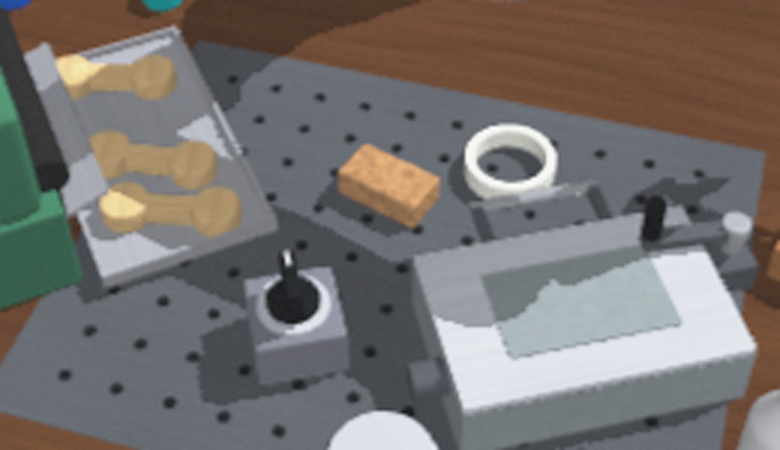

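Crop c1 (top): lid corners at full-picture (162,202), (244,155), (275,207) and (194,255). Latch peg top at (199,231), pivot (172,245), handle bar from about (225,257) to (263,235), knob at (309,179). Crop c2: three light-wood pulls with their waists at about (367,215), (384,236) and (417,270); the choice is confirmed. Next I turn these into positions using depth from both views.

```bash
cat >> h.py <<'E'
def cloud(name,p,d):
    c=get_calibration(name); v,u=np.mgrid[:480,:640]
    X=np.stack([(u-c['cx'])*d/c['fx'],(v-c['cy'])*d/c['fy'],d],-1)
    W=(X-np.array(c['t']))@np.array(c['R'])
    W[d<=0]=np.nan
    return W
def pulls(name,p,d):
    """wood-coloured things over the tray: centre, yaw of long axis, top height, length, width"""
    W=cloud(name,p,d); hsv=cv2.cvtColor(p,cv2.COLOR_RGB2HSV)
    m=(hsv[...,0]>10)&(hsv[...,0]<28)&(hsv[...,1]>70)&(W[...,2]>.03)&(W[...,2]<.07)&(W[...,1]<-.04)&(W[...,1]>-.4)&(W[...,0]>.2)&(W[...,0]<.65)
    n,l,st,_=cv2.connectedComponentsWithStats(m.astype(np.uint8),connectivity=4); out=[]
    for i in range(1,n):
        if st[i,4]<150: continue
        P=W[l==i]; (cx,cy),(w,h),_=cv2.minAreaRect(P[:,:2].astype(np.float32))
        e,V=np.linalg.eigh(np.cov(P[:,:2].T)); ax=V[:,1]*np.sign(V[0,1]+1e-9)
        out.append((round(cx,4),round(cy,4),round(float(np.arctan2(ax[1],ax[0])),3),round(float(np.median(P[:,2])),4),round(w,3),round(h,3),len(P)))
    return out
E
python3 - <<'E'
from h import *
for n in('scene','top'):
    p=cv2.imread(f'pics/{n}0.png')[:,:,::-1].copy(); d=np.load(f'pics/{n}0.npy'); W=cloud(n,p,d)
    print(n)
    for q in pulls(n,p,d): print(' pull',q)
    z=W[...,2];x=W[...,0];y=W[...,1]
    def near(cx,cy,r): return np.hypot(x-cx,y-cy)<r
    P0=world('top',221,205,1.25)  # rough
    if n=='top':
        C=W[205,221]; K=W[179,309]; G=W[231,199]; Pv=W[245,172]; print(C,K,G,Pv)
        np.save('pics/r.npy',np.array([C,K,G,Pv]))
    C,K,G,Pv=np.load('pics/r.npy')
    m=near(C[0],C[1],.19)&(z>.062)&(z<.078)
    k,l,st,ce=cv2.connectedComponentsWithStats(m.astype(np.uint8)); i=1+st[1:,4].argmax(); Q=W[l==i]
    r=cv2.minAreaRect(Q[:,:2].astype(np.float32)); print(' lid',r,np.median(Q[:,2]),cv2.boxPoints(r).round(4).tolist())
    for nm,c,r0,lo,hi in(('grip',G,.03,.118,.14),('pivot',Pv,.04,.08,.2),('knobbar',K,.04,.09,.11),('knobbox',K,.08,.045,.06)):
        Q=W[near(c[0],c[1],r0)&(z>lo)&(z<hi)]
        if len(Q)<3: print(nm,len(Q));continue
        r=cv2.minAreaRect(Q[:,:2].astype(np.float32))
        print(nm,len(Q),Q.mean(0).round(4),np.round(r[0],4),np.round(r[1],4),r[2],np.percentile(Q[:,2],[5,50,95]).round(4))
E
```

```text
scene
 pull (0.3836, -0.3136, -1.337, 0.0431, 0.046, 0.124, 343)
 pull (0.4841, -0.2263, -1.492, 0.0432, 0.045, 0.128, 415)
 pull (0.5381, -0.1827, -1.345, 0.0434, 0.048, 0.132, 499)Traceback (most recent call last):
  File "<stdin>", line 12, in <module>
    fid = stack.enter_context(open(os.fspath(file), "rb"))
                              ~~~~^^^^^^^^^^^^^^^^^^^^^^^
FileNotFoundError: [Errno 2] No such file or directory: 'pics/r.npy'
```

```bash
cat > m.py <<'E'
from h import *
for n in('top','scene'):
    p=cv2.imread(f'pics/{n}0.png')[:,:,::-1].copy(); d=np.load(f'pics/{n}0.npy'); W=cloud(n,p,d)
    print(n)
    for q in pulls(n,p,d): print(' pull',q)
    z=W[...,2];x=W[...,0];y=W[...,1]
    def near(cx,cy,r): return np.hypot(x-cx,y-cy)<r
    if n=='top':
        C=W[205,221]; K=W[179,309]; G=W[231,199]; Pv=W[245,172]; print(C,K,G,Pv)
    m=near(C[0],C[1],.19)&(z>.062)&(z<.078)
    k,l,st,ce=cv2.connectedComponentsWithStats(m.astype(np.uint8)); i=1+st[1:,4].argmax(); Q=W[l==i]
    r=cv2.minAreaRect(Q[:,:2].astype(np.float32)); print(' lid',r,np.median(Q[:,2]),cv2.boxPoints(r).round(4).tolist())
    for nm,c,r0,lo,hi in(('grip',G,.03,.118,.14),('pivot',Pv,.04,.08,.2),('knobbar',K,.04,.09,.11),('knobbox',K,.08,.045,.06)):
        Q=W[near(c[0],c[1],r0)&(z>lo)&(z<hi)]
        if len(Q)<3: print(nm,len(Q));continue
        r=cv2.minAreaRect(Q[:,:2].astype(np.float32))
        print(nm,len(Q),Q.mean(0).round(4),np.round(r[0],4),np.round(r[1],4),r[2],np.percentile(Q[:,2],[5,50,95]).round(4))
    m=(z>.02)&near(.44,-.25,.25)
    for a in ((225,257),(263,235),(244,246)): print(W[a[1]-1:a[1]+2,a[0]].round(4).tolist()) if n=='top' else 0
E
python3 m.py
```

```text
top
 pull (0.5342, -0.1797, -1.406, 0.0438, 0.046, 0.127, 478)
 pull (0.4795, -0.2276, -1.448, 0.0437, 0.046, 0.131, 570)
 pull (0.3794, -0.3085, -1.221, 0.0433, 0.045, 0.118, 396)
[0.56151225 0.20608866 0.0711249 ] [ 0.62383694 -0.02704281  0.09873492] [0.48839435 0.25160878 0.13096635] [0.45621242 0.32916653 0.089808  ]
 lid ((0.5423900485038757, 0.19858406484127045), (0.21703186631202698, 0.25456753373146057), 29.844810485839844) 0.07127979205551199 [[0.3849000036716461, 0.2549999952316284], [0.5116000175476074, 0.03420000150799751], [0.6998999714851379, 0.14219999313354492], [0.573199987411499, 0.3630000054836273]]
grip 41 [0.4893 0.2565 0.1299] [0.4898 0.257 ] [0.015  0.0157] 54.09247589111328 [0.1248 0.131  0.1335]
pivot 159 [0.4608 0.3164 0.0889] [0.4612 0.3156] [0.0249 0.0505] 24.50040054321289 [0.0836 0.0888 0.0956]
knobbar 113 [ 0.6264 -0.0254  0.0997] [ 0.6271 -0.0255] [0.0522 0.0142] 28.51442527770996 [0.0954 0.0997 0.1036]
knobbox 540 [ 0.624  -0.025   0.0549] [ 0.6273 -0.0256] [0.0801 0.081 ] 29.040666580200195 [0.0491 0.0551 0.0592]
[[0.4265, 0.1952, 0.0734], [0.424, 0
[... 420 characters left out ...]
785324), (0.21776729822158813, 0.2526400685310364), 30.337125778198242) 0.07146688386951805 [[0.38580000400543213, 0.25189998745918274], [0.5134000182151794, 0.033900000154972076], [0.7013000249862671, 0.14390000700950623], [0.5737000107765198, 0.3619000017642975]]
grip 48 [0.4927 0.2566 0.1275] [0.4913 0.2563] [0.0161 0.0156] 31.727746963500977 [0.1184 0.129  0.1321]
pivot 135 [0.4638 0.3171 0.0881] [0.4643 0.3169] [0.0263 0.0499] 35.59049606323242 [0.0824 0.0883 0.0926]
knobbar 103 [ 0.6326 -0.0243  0.0999] [ 0.6296 -0.0257] [0.0521 0.014 ] 28.991212844848633 [0.0939 0.1002 0.1038]
knobbox 521 [ 0.6392 -0.0218  0.055 ] [ 0.629 -0.026] [0.0827 0.0796] 28.7093563079834 [0.0482 0.0555 0.0591]
```

Geometry: both views agree to within about 4 mm. Chest origin is about (0.565, 0.211), yaw 30.1°. Latch peg is at (0.491, 0.257, top 0.131), knob at (0.628, -0.0256, top 0.100) with its bar at 28.8°, and pull tops at 0.044. Start with the latch.

```bash
cat >> h.py <<'E'
from scipy.spatial.transform import Rotation as Rot
O=np.array([.5651,.2110]); TH=np.radians(30.1)
CX=np.array([np.cos(TH),np.sin(TH)]); CY=np.array([-CX[1],CX[0]])
def ch(x,y,z): return np.r_[O+x*CX+y*CY,z]          # chest -> world
def down(phi):                                      # tool down, fingers closing along world yaw phi
    y=np.array([np.cos(phi),np.sin(phi),0]); z=np.array([0,0,-1.])
    return Rot.from_matrix(np.c_[np.cross(y,z),y,z]).as_quat()
def pick(pos,phi,span=0.):
    """half-turn choice whose joint 6 stays nearest mid-range over a later turn by span"""
    best=None
    for k in(-1,0,1):
        f=phi+k*np.pi; a=ik(pos,down(f)); b=ik(pos,down(f+span)) if span else a
        if a is None or b is None: continue
        s=max(abs(a[5]),abs(b[5]))+ (3 if span and abs(a[5]-b[5])>abs(span)+.8 else 0)
        if best is None or s<best[0]-1e-3: best=(s,f)
    if best is None: raise RuntimeError('no pose')
    return best[1]
def stat(m=''):
    s=read_state(); print(m,'t%.1f'%s['t'],np.round(s['position'],4),'F',np.round(s['wrist_force'],1),'gap %.3f ff %.1f j6 %.2f'%(s['finger_gap'],s['finger_force'],s['joints'][5]))
    return s
PV=ch(-.035,.155,0)[:2]
def latch_pos(a,z): # a latch angle
    d=-CY*np.cos(a)-CX*np.sin(a); return np.r_[PV+.078*d,z]
def latch_phi(a): return TH-a                       # tangent direction
def swing(a0,a1,z,f0,n=10):
    for a in np.linspace(a0,a1,n+1)[1:]: line_to(latch_pos(a,z),v=.12,frame=down(f0-(a-a0)))
E
python3 - <<'E'
from h import *
a0=.075; z=.092
P=np.r_[.4905,.2567,z]; print('model',latch_pos(a0,z),PV)
f=pick(P,latch_phi(a0),-1.5)
grip(.55); move_to(P+[0,0,.12],down(f)); stat('above')
print(line_to(P,guard=8)); stat('down'); grip(0,40); stat('held')
swing(a0,1.5,z,f); stat('swung'); grip(.55); stat('open')
line_to(latch_pos(1.5,z+.15)); 
p,d=snap('top','t1.png'); np.save('pics/t1.npy',d)
cv2.imwrite('pics/t1c.png',cv2.resize(p[150:290,155:335,::-1],None,fx=3,fy=3,interpolation=cv2.INTER_CUBIC))
E
```

```text
model [0.49103701 0.2573224  0.092     ] [0.45708554 0.32754559]
above t3.2 [0.4904 0.2569 0.212 ] F [0.7 0.9 0.1] gap 0.552 ff 0.0 j6 -1.67
False
down t4.1 [0.4911 0.257  0.0928] F [0.  0.6 0.5] gap 0.556 ff 0.0 j6 -1.67
held t4.5 [0.4912 0.2569 0.0929] F [-1.1 -0.6  4.1] gap 0.197 ff 38.9 j6 -1.67
swung t7.4 [0.3919 0.2839 0.0928] F [-3.1 -1.5 10. ] gap 0.197 ff 39.7 j6 -0.12
open t7.8 [0.3925 0.2837 0.0918] F [ 0.4 -0.5 -0.4] gap 0.552 ff 0.0 j6 -0.12
```

View pics/t1c.png

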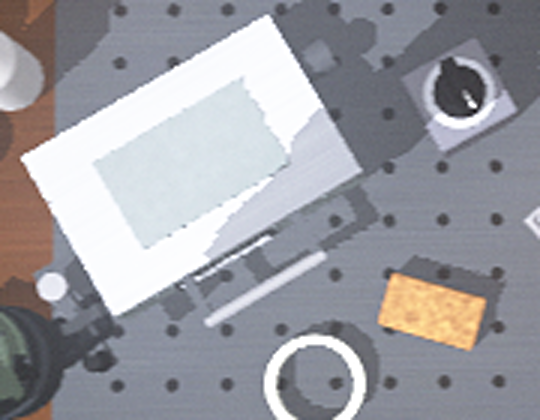

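The latch now points to the chest's front, with the peg at crop (100,355) and the lid clear. The bar runs from crop (207,322) to (325,255), matching the model's middle. Now open the lid.

```bash
cat >> h.py <<'E'
B0=np.arctan2(.005,.21)
def bar(a,dz=-.019):
    r=np.hypot(.21,.005); return ch(.0825-r*np.cos(a+B0),0,.0605+r*np.sin(a+B0)+dz)
def arc(a0,a1,n,v=.15):
    for a in np.linspace(a0,a1,n+1)[1:]: line_to(bar(a),v=v)
E
python3 - <<'E'
from h import *
f=pick(bar(0),TH)
for a in np.linspace(0,1.68,9): assert ik(bar(a),down(f)) is not None,a
grip(.45); move_to(bar(0)+[0,0,.13],down(f)); 
print(line_to(bar(0),guard=8)); stat('at bar'); grip(0,60); stat('held')
arc(0,.3,3); stat('.3'); arc(.3,1.68,12); stat('1.68'); grip(.45); stat('open')
s=read_state(); line_to(bar(1.68)+[0,0,.08])
c=ch(-.1,-.1,.36); move_to(c,down(f))
move_to([.35,-.05,.36],down(f)); stat()
p,d=snap('top','t2.png'); np.save('pics/t2.npy',d)
for q in pulls('top',p,d): print(q)
p2,d2=snap('scene','s2.png')
for q in pulls('scene',p2,d2): print(q)
cv2.imwrite('pics/s2c.png',cv2.resize(p2[150:350,180:460,::-1],None,fx=2.5,fy=2.5,interpolation=cv2.INTER_CUBIC))
E
```

```text
False
at bar t11.5 [0.4554 0.1473 0.0471] F [ 1.  -0.5  0.4] gap 0.445 ff 0.0 j6 1.20
held t11.9 [0.4555 0.1472 0.0474] F [-0.6 -0.3  5.4] gap 0.116 ff 58.5 j6 1.20
.3 t12.7 [0.4639 0.1522 0.1077] F [ 0.2 -1.3  0.1] gap 0.116 ff 59.2 j6 1.21
1.68 t16.4 [0.6629 0.2681 0.2509] F [1.4 1.6 6.9] gap 0.114 ff 64.4 j6 1.33
open t16.8 [0.6603 0.2664 0.2489] F [ 0.1  0.4 -1.2] gap 0.447 ff 0.0 j6 1.33
 t19.3 [ 0.3514 -0.0499  0.3602] F [-0.3 -0.   0.7] gap 0.451 ff 0.0 j6 0.69
(0.5351, -0.1818, -1.381, 0.0434, 0.046, 0.131, 367)
(0.4801, -0.2314, -1.471, 0.0441, 0.045, 0.124, 465)
(0.381, -0.3149, -1.291, 0.0439, 0.045, 0.132, 459)
(0.385, -0.3132, -1.339, 0.0431, 0.047, 0.125, 333)
(0.4839, -0.2255, -1.48, 0.0434, 0.05, 0.127, 418)
(0.5402, -0.1817, -1.357, 0.0437, 0.047, 0.13, 488)
```

View pics/s2c.png

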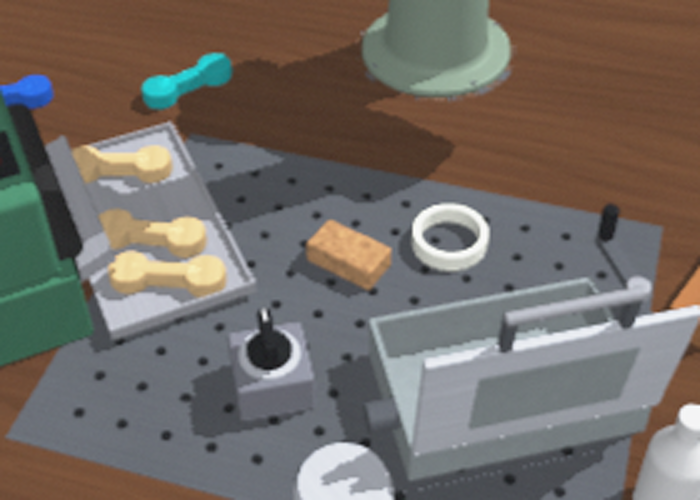

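The lid stands open past upright and the chest is empty. The three pulls are unchanged. Now move the first pull, the near isolated one.

```bash
cat >> h.py <<'E'
HOME=np.array([.35,-.05,.36])
def look():
    a=pulls('top',*camera('top')); b=pulls('scene',*camera('scene')); out=[]
    for q in a:
        m=[r for r in b if np.hypot(q[0]-r[0],q[1]-r[1])<.03]
        if m: out.append(np.round((np.array(q[:6])+np.array(m[0][:6]))/2,4))
        else: print('only top',q)
    print('seen',[o.tolist() for o in out],'scene',len(b)); return out
def fetch(q,cy,cx=0.):
    zt=.0205; f0=pick(np.r_[q[:2],.1],q[2]+np.pi/2)
    grip(.40); P=np.r_[q[:2],zt]
    move_to(P+[0,0,.13],down(f0)); hit=line_to(P,v=.12,guard=8); stat('down hit=%s'%hit)
    grip(0,70); stat('held'); line_to(P+[0,0,.25],v=.2); s=stat('up')
    if s['finger_gap']<.12 or s['finger_gap']>.4: return False
    T=ch(cx,cy,.0105); f1=pick(T,TH+np.pi/2)
    move_to(T+[0,0,.26],down(f1)); s=stat('over')
    if s['finger_gap']<.12: return False
    line_to(T+[0,0,.06],v=.2); hit=line_to(T,v=.08,guard=8); stat('placed hit=%s'%hit)
    grip(.38); line_to(T+[0,0,.26],v=.2); move_to(HOME,down(f1)); return True
E
python3 - <<'E'
from h import *
L=look(); q=min(L,key=lambda o:o[1]); print(fetch(q,-.072)); look()
p,d=snap('top','t3.png'); cv2.imwrite('pics/t3c.png',cv2.resize(p[130:320,150:470,::-1],None,fx=2.4,fy=2.4,interpolation=cv2.INTER_CUBIC))
E
```

```text
seen [[0.5371, -0.182, -1.3595, 0.0436, 0.045, 0.1305], [0.4818, -0.2286, -1.475, 0.0436, 0.0465, 0.126], [0.3828, -0.3137, -1.314, 0.0435, 0.0465, 0.1265]] scene 3
down hit=False t22.2 [ 0.3833 -0.3141  0.0211] F [ 0.8  0.  -0.1] gap 0.399 ff 0.0 j6 0.48
held t22.5 [ 0.3834 -0.3144  0.0215] F [-0.8  0.3  6.2] gap 0.215 ff 68.9 j6 0.48
up t23.9 [ 0.3823 -0.3132  0.2694] F [ 0.7  0.1 -1.3] gap 0.218 ff 67.9 j6 0.48
over t25.8 [0.6014 0.1475 0.2705] F [0.1 0.2 0. ] gap 0.221 ff 67.8 j6 -0.40
placed hit=False t27.8 [0.6016 0.1488 0.0108] F [ 0.6 -0.3 -0.2] gap 0.218 ff 67.9 j6 -0.40
True
seen [[0.5372, -0.1814, -1.37, 0.0436, 0.046, 0.1295], [0.4815, -0.2284, -1.4725, 0.0436, 0.046, 0.125]] scene 2
```

View pics/t3c.png

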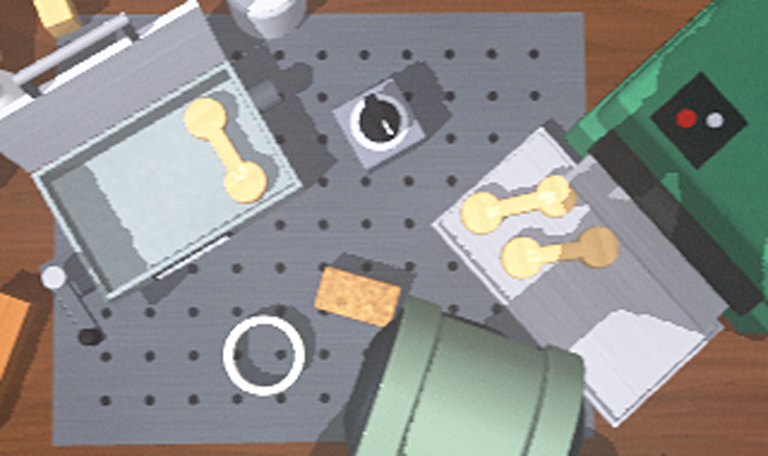

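The first pull lies flat in the chest at crop (228,150), along its right side. Two pulls remain, at crop (515,205) and (560,250).

```bash
python3 - <<'E'
from h import *
for cy in(0,.072):
    L=look(); q=min(L,key=lambda o:o[1])
    ok=fetch(q,cy); print(ok)
    if not ok: break
look()
p,d=snap('top','t4.png'); cv2.imwrite('pics/t4c.png',cv2.resize(p[130:320,150:470,::-1],None,fx=2.4,fy=2.4,interpolation=cv2.INTER_CUBIC))
E
```

```text
seen [[0.5374, -0.1811, -1.3715, 0.0436, 0.046, 0.1295], [0.4816, -0.2266, -1.4725, 0.0436, 0.047, 0.1295]] scene 2
down hit=False t34.1 [ 0.4822 -0.227   0.0212] F [1.  0.6 0.8] gap 0.400 ff 0.0 j6 0.89
held t34.4 [ 0.4824 -0.2271  0.0215] F [-0.4  0.   4.8] gap 0.219 ff 69.5 j6 0.89
up t35.8 [ 0.4809 -0.2262  0.2693] F [ 1.2 -0.4 -1.1] gap 0.218 ff 68.5 j6 0.89
over t37.4 [0.5653 0.2101 0.2703] F [-0.   0.1 -1.5] gap 0.221 ff 68.4 j6 -0.29
placed hit=False t39.5 [0.5655 0.2111 0.0108] F [-0.2 -0.  -1.6] gap 0.217 ff 68.4 j6 -0.29
True
seen [[0.5379, -0.1812, -1.369, 0.0436, 0.0455, 0.129]] scene 1
down hit=False t45.6 [ 0.5386 -0.1815  0.0212] F [-0.9  0.1 -0. ] gap 0.401 ff 0.0 j6 0.91
held t45.9 [ 0.5381 -0.182   0.0216] F [-3.2 -0.4  5.1] gap 0.217 ff 69.4 j6 0.91
up t47.3 [ 0.5373 -0.1808  0.2693] F [-1.2 -0.6 -1.3] gap 0.218 ff 68.5 j6 0.91
over t49.0 [0.5294 0.2724 0.2704] F [-0.4 -0.2 -0.9] gap 0.220 ff 68.4 j6 -0.17
placed hit=False t51.0 [0.5294 0.2734 0.0108] F [ 0.3  1.  -0.7] gap 0.220 ff 68.5 j6 -0.17
True
seen [] scene 0
```

View pics/t4c.png

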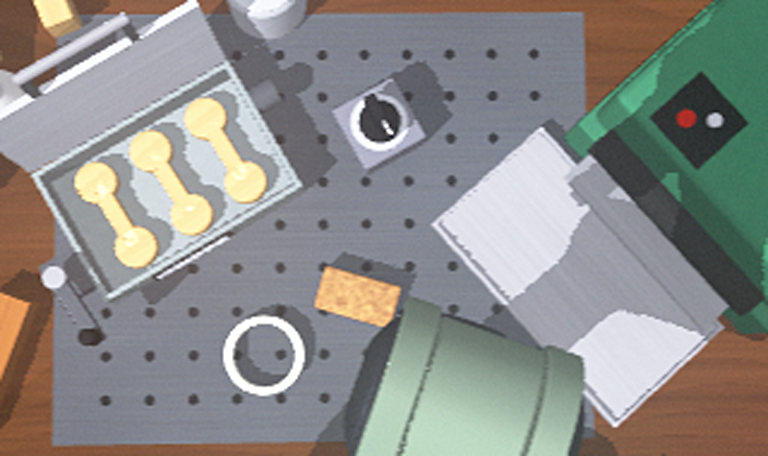

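All three pulls lie flat in the chest and the tray is empty. Now shut the lid.

```bash
python3 - <<'E'
from h import *
f=pick(bar(0),TH); a0=1.67
grip(.45); move_to(ch(-.1,-.1,.36),down(f)); move_to(bar(a0)+[0,0,.09],down(f))
print(line_to(bar(a0),guard=8)); stat('at'); grip(0,60); stat('held')
arc(a0,.2,13); stat('.2'); arc(.2,0,3,v=.08); stat('0'); line_to(bar(-.012),v=.04,guard=15); stat('press')
line_to(bar(0),v=.05); grip(.45); stat('open'); line_to(bar(0)+[0,0,.2]); move_to([.35,.0,.36],down(f))
for n in('top','scene'):
    p,d=snap(n,n+'5.png'); W=cloud(n,p,d)
    for x in(-.07,0,.07):
        q=ch(x,-.09,0); m=np.hypot(W[...,0]-q[0],W[...,1]-q[1])<.012; print(n,x,np.nanmedian(W[m][:,2]).round(4))
    if n=='top':
        m=(np.hypot(W[...,0]-.3925,W[...,1]-.2837)<.04)&(W[...,2]>.122)&(W[...,2]<.14); print('peg',W[m].mean(0).round(4),m.sum())
E
```

```text
False
at t57.9 [0.6593 0.2648 0.2517] F [-0.   0.9  0.2] gap 0.450 ff 0.0 j6 1.32
held t58.3 [0.6602 0.2657 0.2521] F [1.6 0.8 6.5] gap 0.114 ff 58.5 j6 1.32
.2 t62.3 [0.4595 0.1495 0.0878] F [ 1.1 -3.3 -5.1] gap 0.112 ff 60.4 j6 1.21
0 t63.3 [0.4555 0.1471 0.0472] F [ 1.2 -4.1  2.5] gap 0.116 ff 63.1 j6 1.20
press t63.5 [0.4555 0.1471 0.0467] F [-6.5 -5.6 27.4] gap 0.115 ff 66.0 j6 1.20
open t64.2 [0.4544 0.1475 0.0461] F [ 0.8  0.  -0. ] gap 0.451 ff 0.0 j6 1.20
top -0.07 0.071
top 0 0.0703
top 0.07 0.0709
peg [0.3911 0.2836 0.1297] 44
scene -0.07 0.0708
scene 0 0.0713
scene 0.07 0.0695
```

The lid is flat at 0.0705, so it is shut. Swing the latch back.

```bash
python3 - <<'E'
from h import *
a0=1.5; z=.092
P=np.r_[.3922,.2838,z]; f=pick(latch_pos(a0,z),latch_phi(a0),1.5)
grip(.55); move_to(P+[0,0,.15],down(f)); print(line_to(P,guard=8)); stat('down'); grip(0,40); stat('held')
swing(a0,.05,z,f); stat('.05')
print('stop',line_to(latch_pos(-.01,z),v=.04,frame=down(f+a0+.01),guard=8)); stat('end')
grip(.55); line_to(latch_pos(0,z+.15)); move_to([.35,.0,.36],down(f+1.5)); stat()
for n in('top','scene'):
    p,d=snap(n,n+'6.png'); W=cloud(n,p,d)
    m=(np.hypot(W[...,0]-.496,W[...,1]-.26)<.03)&(W[...,2]>.118)&(W[...,2]<.14); print('peg',W[m].mean(0).round(4),m.sum())
    if n=='top': cv2.imwrite('pics/t6c.png',cv2.resize(p[130:320,150:350,::-1],None,fx=3,fy=3,interpolation=cv2.INTER_CUBIC))
print('0:',latch_pos(0,0),'.1:',latch_pos(.1,0))
E
```

```text
False
down t69.2 [0.3929 0.284  0.0928] F [ 0.1 -0.4 -0.3] gap 0.554 ff 0.0 j6 -0.12
held t69.5 [0.3927 0.2841 0.0927] F [-0.6  0.3  5. ] gap 0.199 ff 38.9 j6 -0.12
.05 t72.5 [0.4928 0.2585 0.0926] F [-0.4 -1.   8.4] gap 0.200 ff 39.8 j6 -1.69
stop False
end t72.7 [0.4965 0.2605 0.0926] F [-0.5 -1.5  9.8] gap 0.200 ff 39.9 j6 -1.75
 t75.5 [3.504e-01 3.000e-04 3.596e-01] F [ 0.6  0.5 -0.6] gap 0.548 ff 0.0 j6 -2.31
peg [0.4939 0.2589 0.1287] 45
peg [0.499  0.2593 0.1279] 48
0: [0.49620337 0.26006378 0.        ] .1: [0.48927101 0.25649564 0.        ]
```

View pics/t6c.png

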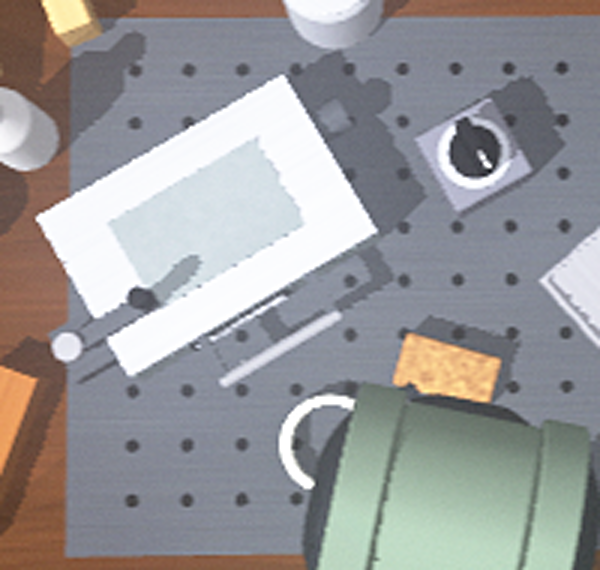

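The latch lies across the lid at an angle of about 0, with the peg at crop (142,297). Now the knob.

```bash
python3 - <<'E'
from h import *
y0=np.radians(28.75); P=np.array([.6283,-.0256,.070])
f=pick(P,y0+np.pi/2,-1.25)
grip(.5); move_to(P+[0,0,.16],down(f)); print(line_to(P,guard=8)); stat('down'); grip(0,60); s=stat('held'); print(s['wrist_torque'])
P[:2]=s['position'][:2]
for a in list(np.linspace(0,1.05,8)[1:])+[1.08,1.11,1.14,1.17,1.2]:
    move_to(P,down(f-a)); s=read_state(); tz=s['wrist_torque'][2]; print(round(a,2),s['wrist_torque'].round(3),s['wrist_force'].round(1),round(s['finger_gap'],3))
    if a>1.1 and abs(tz)>.5: break
hold(.3)
p,d=snap('top','t7.png'); W=cloud('top',p,d)
grip(1.0); hold(1.5); stat('let go')
line_to(P+[0,0,.2]); move_to([.35,.0,.36],down(f)); 
p,d=snap('top','t8.png'); W=cloud('top',p,d)
m=(np.hypot(W[...,0]-.6264,W[...,1]+.0254)<.04)&(W[...,2]>.09)&(W[...,2]<.11)
print(cv2.minAreaRect(W[m][:,:2].astype(np.float32)))
stat()
E
```

```text
False
down t78.5 [ 0.6291 -0.0258  0.0711] F [-0.5 -0.2  0.8] gap 0.500 ff 0.0 j6 -0.66
held t78.9 [ 0.6289 -0.0257  0.071 ] F [-1.   0.4  4.7] gap 0.155 ff 59.6 j6 -0.66
[0.06659692 0.2292603  0.03513288]
0.15 [0.099 0.573 0.037] [-1.9  0.7  7.3] 0.154
0.3 [ 0.167  0.583 -0.005] [-2.7  0.7  7.4] 0.152
0.45 [0.125 0.552 0.036] [-2.7  0.2  7.1] 0.149
0.6 [0.203 0.519 0.051] [-2.3  0.7  8. ] 0.156
0.75 [0.157 0.555 0.063] [-2.8  0.9  7.4] 0.155
0.9 [0.178 0.566 0.138] [-2.1  1.7  8. ] 0.152
1.05 [0.2   0.577 0.11 ] [-2.2  0.9  7.3] 0.156
1.08 [0.223 0.56  0.105] [-2.6  1.7  7.6] 0.158
1.11 [0.189 0.475 0.514] [-2.6  1.6  6.4] 0.154
let go t83.8 [ 0.6289 -0.0257  0.07  ] F [ 0.1 -0.5 -1.1] gap 1.004 ff 0.0 j6 0.45
((0.6271158456802368, -0.025675449520349503), (0.052056580781936646, 0.01446857675909996), 29.912677764892578)
 t86.4 [ 3.508e-01 -2.000e-04  3.598e-01] F [-0.2  0.1 -0. ] gap 0.999 ff 0.0 j6 -0.71
```

The stop was felt (torque jumped from 0.11 to 0.51 N m at 1.11 rad), and the knob bar is back at its rest angle. One last look before handing in.

View pics/t8.png

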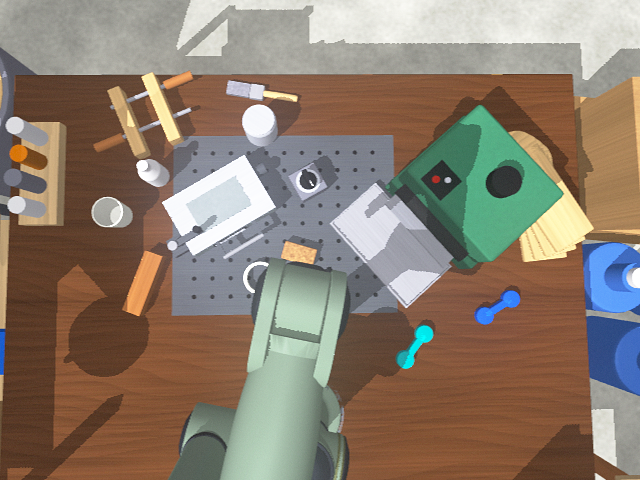

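The final view shows the tray empty, the lid shut, the latch across it (peg at (197,230)) and the knob at rest (309,179). The other objects stand where they were.

```bash
python3 -c "
from h import *
print(sign_off())"
```

```text
the job is handed in; nothing more can be done
None
```

I handed the job in at about 86 s on the robot's clock: all three pulls are in the chest, the lid is shut and latched, and the start knob was turned to its stop, released and is back at rest.

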